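# Put the stacked lids back on the mosaic tubs

### The arm

A 6-joint arm with a two-finger parallel gripper is mounted at the origin on the work surface. World frame = base frame: x ahead of the robot, y to its left, z up, the work surface at z = 0. Lengths are in m, angles in degrees, forces in N, time in s.
With the tool pointing down it reaches from about 0.375 to 0.9 m from the base axis. Payload 3.1 kg.
Tool frame: the origin (TCP) lies between the finger pads; the fingertips stand bot.tip_extent ahead of it and the grasp point (between the pads) lies 2 mm behind it (bot.tip_extent is the distance from the TCP to the fingertips, in m); z points along the fingers, y is the direction in which the jaws open and shut (so a half turn about z gives the same grasp; the last joint's range is limited). The gripper opens to 87 mm and grips with 3 to 60 N. Pads are 19 mm wide; open, the fingers measure 117 mm over their backs; the gripper's body (75 mm by 190 mm) begins 51 mm behind the grasp point.
Start: joints at [56.923, 30.224, 82.088, -0, 67.689, -10.227], TCP at [0.243, 0.576, 0.24] pointing down, gripper open.
Joint ranges: [-176.69, 176.69], [-43.24, 126.21], [12.49, 139.97], [-82, 262], [0, 151.66], [-163.58, 163.58]. Speed limits (degrees/s): [159.86, 159.86, 180, 180, 180, 180].

### API

Orientations are given as a 3x3 rotation matrix whose columns are the frame's x, y, z axes.
In Python, from rig import bot, imaging, recognise, masks_of, mark_of gives the robot as it stands.
- The arm moves only by the tool send_rows, never from a script. Its argument "plan" is a list that holds one entry, the list of rows, each a list of 5 numbers: the shift along the world's x, y, z normalised to -1 to 1, where 1 is 0.03 m, then the turn about the world's z normalised to -1 to 1, where 1 is 0.1 rad, then the closure, from -1 (fully open) to 1 (shut). A call has 1 to 20 rows; each row shifts and turns the commanded pose from where the row before left it; what a row does not reach is not made up. A row lasts 1/10 s, in which the tool goes at most 50 mm and 8.59 degrees, less where a joint would pass 70% of its speed; a pose out of reach is approached as far as the arm can. A call with a number of a shift or a turn outside -1 to 1 is refused whole. A call with a gripper value outside its range is refused whole. The fingers move at their own pace and stop on an object; the grip force is fixed at half the most. Time passes only in rows, so rows that do not move let the fingers close. It gives the time, the measured TCP pose, the force and the opening at its end, in the units of the state.
- bot.read_state(): the state, without advancing time (a new reading comes with each control period).
- imaging.capture(name): name is "scene" or "top" or "wrist"; returns a dict with "img" (480x640x3 uint8, blue, green, red), "mtx" (3x3 intrinsics, pixels), "pose" (4x4, takes a point from camera to world coordinates); the wrist camera has in their place "T_tool_cam" (4x4, takes a point from camera to tool coordinates, whose origin is the TCP and whose axes are the flange's). Camera axes: x right, y down, z forward; pixel columns grow to the right and rows downward; lengths in m; the calibration is good to about 2 mm. A picture is of the moment at which its call begins: read the wrist's pose just before it. There is no depth.
- bot.hand_in(): hands the job in, once; it reports no verdict.
Trained networks look in the newest picture that a camera, given by its name, has taken for a name from the list of things; names that differ only in an ending like _2 or _b are one class to them, and where a whole thing is asked for, a point or a joint stands for the part that bears it (a point fixed in the world has none). Each returns a list of dicts, best first, with "conf" (0 to 1); they miss things now and then, are a little off and sometimes report something else, mostly with a low value. They report only what shows in the picture. A call takes as long as a camera call.
- recognise(camera, target): "at" ([x, y, z] in m, in world coordinates, good to about 4 mm: the middle of the surface that is visible of it).
- masks_of(camera, target): "region" (480x640 bool, what is visible of it).
- mark_of(camera, target): "at" ([x, y, z] in m, in world coordinates, good to about 4 mm: a listed point, or the origin of a listed thing).
The state is a dict: "time_s": time; "joint_positions": joint angles; "qvel": joint speeds; "tau": joint torques, N m; "position": TCP position; "tcp_rot": TCP orientation; "force": force on the tool from outside, world axes, zero at the start; "moment": the same for the moment, N m; "opening": opening from 0.0 (shut) to 1.0 (fully open).
Only numpy, scipy, OpenCV 4.12 (cv2) and the standard library are available. Lean on these libraries where they do the work, as an engineer would, in place of code of your own. Each camera call takes 0.05 s, during which the arm holds its last target.

### The job

The class is over: take the stack of red lids apart and close each of the four open tubs of mosaic chips with its own lid, the one of its size, right way up and fully down on the rim. Leave the tubs standing where they are, and do not disturb the mug or the nippers.

Things in the scene. Friction and masses are not known exactly. Their poses are not given: they have to be found in the camera images.
- lid_33: Smallest of four red plastic lids, stacked open side down: round cap 33 mm across, 18 mm high, flat top 3 mm thick, 2.5 mm skirt (inside 28 mm wide, 15 mm deep), about 12 g. It just drops on: no thread, no snap. At the start on top of the stack. Origin: centre of its underside (skirt edge), z up through its top.
- lid_45: Second smallest of four red plastic lids, stacked open side down: round cap 45 mm across, 18 mm high, flat top 3 mm thick, 2.5 mm skirt (inside 40 mm wide, 15 mm deep), about 19 g. It just drops on: no thread, no snap. At the start second from the top. Origin: centre of its underside (skirt edge), z up through its top.
- lid_57: Second largest of four red plastic lids, stacked open side down: round cap 57 mm across, 18 mm high, flat top 3 mm thick, 2.5 mm skirt (inside 52 mm wide, 15 mm deep), about 26 g. It just drops on: no thread, no snap. At the start third from the top. Origin: centre of its underside (skirt edge), z up through its top.
- lid_69: Largest of four red plastic lids, stacked open side down: round cap 69 mm across, 18 mm high, flat top 3 mm thick, 2.5 mm skirt (inside 64 mm wide, 15 mm deep), about 33 g. It just drops on: no thread, no snap. At the start at the bottom, on a 6 mm thick round cork mat, 110 mm across. Origin: centre of its underside (skirt edge), z up through its top.
- tub_33: Smallest of four white open round tubs of mosaic chips, loose, about 110 g: body 35 mm across up to a shoulder at 35 mm, then a neck tapering from 25 mm to 20 mm at the rim (outside), 52 mm up. Lid lid_33 fits it; fully on, its underside is 37 mm above the tub's origin. Origin: centre of its underside, z up.
- tub_45: Second smallest of four white open round tubs of mosaic chips, loose, about 200 g: body 47 mm across up to a shoulder at 47 mm, then a neck tapering from 37 mm to 32 mm at the rim (outside), 64 mm up. Lid lid_45 fits it; fully on, its underside is 49 mm above the tub's origin. Origin: centre of its underside, z up.
- tub_57: Second largest of four white open round tubs of mosaic chips, loose, about 340 g: body 59 mm across up to a shoulder at 60 mm, then a neck tapering from 49 mm to 44 mm at the rim (outside), 77 mm up. Lid lid_57 fits it; fully on, its underside is 62 mm above the tub's origin. Origin: centre of its underside, z up.
- tub_69: Largest of four white open round tubs of mosaic chips, loose, about 520 g: body 71 mm across up to a shoulder at 73 mm, then a neck tapering from 61 mm to 56 mm at the rim (outside), 90 mm up. Lid lid_69 fits it; fully on, its underside is 75 mm above the tub's origin. Origin: centre of its underside, z up.
- mug: A grey-green stoneware mug, 82 mm across and 85 mm high with a side handle, standing at the right side of the work; not part of the job. Origin: centre of its underside.
- nippers: Wheeled tile nippers with blue handles, about 200 mm long, 75 mm wide and 20 mm high, lying flat beyond the tubs; not part of the job. Origin: on the table under the middle of the tool, near its pivot.

How it is judged (in metres and radians):
At the end, for the whole second after the job is handed in: Each of the four lids is on the tub of its own size, level (within 0.1 rad), centred within 6 mm and fully down within 4 mm; all tubs stand upright on the table; lids and tubs are at rest. (On the way no tub was knocked over or pushed more than 40 mm, and mug and nippers stayed within 20 mm.) (horizontal distance between lid_33 and tub_33 below 0.006 m and z of lid_33 in the frame of tub_33 between 0.033 and 0.041 m and angle between the z axis of lid_33 and the z axis of tub_33, either way round below 0.1 rad and angle between each of tub_33, tub_45, tub_57, tub_69's own z axis and vertical below 0.1 rad and height (world z) of each of tub_33, tub_45, tub_57, tub_69 below 0.005 m and linear speed of each of lid_33, tub_33, lid_45, tub_45, lid_57, tub_57, lid_69, tub_69 below 0.02 m/s and horizontal distance between lid_45 and tub_45 below 0.006 m and z of lid_45 in the frame of tub_45 between 0.045 and 0.053 m and angle between the z axis of lid_45 and the z axis of tub_45, either way round below 0.1 rad and horizontal distance between lid_57 and tub_57 below 0.006 m and z of lid_57 in the frame of tub_57 between 0.058 and 0.066 m and angle between the z axis of lid_57 and the z axis of tub_57, either way round below 0.1 rad and horizontal distance between lid_69 and tub_69 below 0.006 m and z of lid_69 in the frame of tub_69 between 0.071 and 0.079 m and angle between the z axis of lid_69 and the z axis of tub_69, either way round below 0.1 rad); the robot touches nothing.
It fails at once if a tub is knocked over (angle between any of tub_33, tub_45, tub_57, tub_69's own z axis and vertical above 0.5 rad).
It fails at once if a tub is pushed more than 40 mm from where it stood (distance of any of tub_33, tub_45, tub_57, tub_69 from where it was at the start of the episode above 0.04 m).
It fails at once if the mug or the nippers are shifted more than 20 mm (distance of any of mug, nippers from where it was at the start of the episode above 0.02 m).
It also fails if it takes over 120 s, if anything falls off the work surface, if the arm or the gripper's body presses on something with over 40 N, if the wrist force passes 120 N, or if a joint passes its speed limit or range.

## Working session

There is one attempt and no reset: what is moved stays moved. The work goes in short steps, Python scripts to look and compute and a tool call to move; the robot and the scene stay as the last step left them, time stands still between calls to the robot, and variables do not carry over. Pictures are saved under pics/ and viewed, and the job is handed in when it is done.

Besides the shell and the picture viewer there is one more tool, called after "Request:" as name(argument=value, ...) on one line, values as JSON. send_rows: Moves the arm, as the interface text tells. Its arguments: {"type":"object","properties":{"plan":{"type":"array"}},"required":["plan"]}

```bash
ls; mkdir -p pics; python3 - <<'E'
from rig import bot, imaging, recognise, masks_of, mark_of
import cv2,numpy as np
np.set_printoptions(precision=4,suppress=True)
s=bot.read_state()
print(s, bot.tip_extent)
for c in ["scene","top","wrist"]:
    d=imaging.capture(c); cv2.imwrite(f"pics/a_{c}.png",d["img"])
    print(c,d["mtx"].tolist()); print(d.get("pose",d.get("T_tool_cam")))
    if c!="wrist":
        for n in ["lid_33","lid_45","lid_57","lid_69","tub_33","tub_45","tub_57","tub_69","mug","nippers"]:
            print(n,"mark",[(np.round(r["at"],4).tolist(),round(float(r["conf"]),2)) for r in mark_of(c,n)[:2]],"rec",[(np.round(r["at"],4).tolist(),round(float(r["conf"]),2)) for r in recognise(c,n)[:2]])
print(bot.read_state()["time_s"])
E
```

```text
pics
{'time_s': 0.0, 'joint_positions': array([ 56.9228,  30.2802,  82.1564,   0.0005,  67.6878, -10.2277]), 'qvel': array([ 0.0131, -0.0627, -0.0579,  0.0713,  0.0142,  0.0472]), 'tau': array([  0.0009, -44.0037, -17.6593,   0.0634,   0.0584,  -0.0002]), 'position': array([0.2423, 0.5754, 0.2386]), 'tcp_rot': array([[-0.9215,  0.3883, -0.0012],
       [ 0.3883,  0.9215, -0.0018],
       [ 0.0004, -0.0021, -1.    ]]), 'force': array([-0.4364, -0.7472, -0.3572]), 'moment': array([ 0.0112,  0.0182, -0.0277]), 'opening': 0.9978012265315844} 0.017
scene [[520.5855651555308, 0.0, 314.86188330657274], [0.0, 520.5855651555308, 241.0566462334568], [0.0, 0.0, 1.0]]
[[ 0.7304  0.5184 -0.4447  1.0892]
 [ 0.683  -0.5598  0.4693 -0.5755]
 [-0.0056 -0.6465 -0.7629  0.8441]
 [ 0.      0.      0.      1.    ]]
lid_33 mark [([0.4932, 0.0203, 0.0056], 0.59), ([0.487, 0.0177, 0.0215], 0.55)] rec [([0.5128, -0.0041, 0.023], 0.63), ([0.5004, 0.0015, 0.0576], 0.62)]
lid_45 mark [([0.4932, 0.0203, 0.0056], 0.59), ([0.487, 0.0177, 0.0215], 0.55)] rec [([0.5128, -0.0041, 0.023], 0.63), ([0.5004, 0.0015, 0.05
[... 2407 characters left out ...]
8)] rec [([0.4559, -0.2917, 0.0458], 0.92), ([0.6295, 0.1303, 0.056], 0.92)]
tub_69 mark [([0.6356, 0.136, -0.0066], 0.85), ([0.4542, -0.2982, -0.0011], 0.78)] rec [([0.4559, -0.2917, 0.0458], 0.92), ([0.6295, 0.1303, 0.056], 0.92)]
mug mark [([0.6291, -0.4608, 0.002], 0.86)] rec [([0.6317, -0.4698, 0.0353], 0.56)]
nippers mark [([0.7937, 0.0558, -0.003], 0.88), ([0.4592, -0.2952, 0.0003], 0.49)] rec [([0.8261, 0.051, 0.0143], 0.65)]
wrist [[415.41978635537436, 0.0, 316.71438506231556], [0.0, 415.41978635537436, 231.5289489447116], [0.0, 0.0, 1.0]]
[[ 0.0002 -0.9638 -0.2665  0.0734]
 [ 1.      0.      0.0005 -0.0003]
 [-0.0004 -0.2665  0.9638 -0.1456]
 [ 0.      0.      0.      1.    ]]
2.15
```

View pictures.

View pics/a_scene.png

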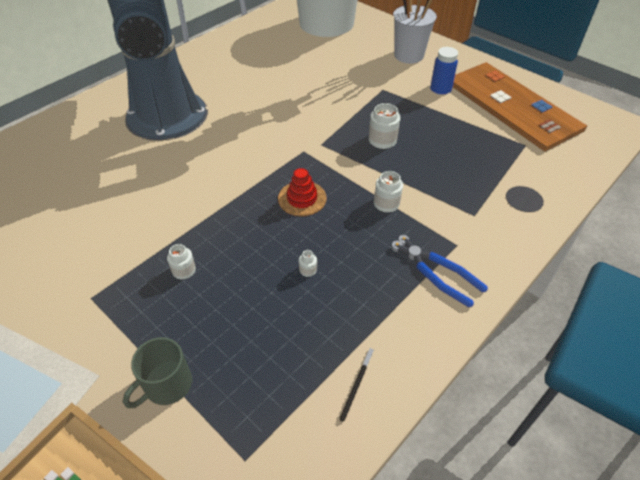

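View pics/a_top.png

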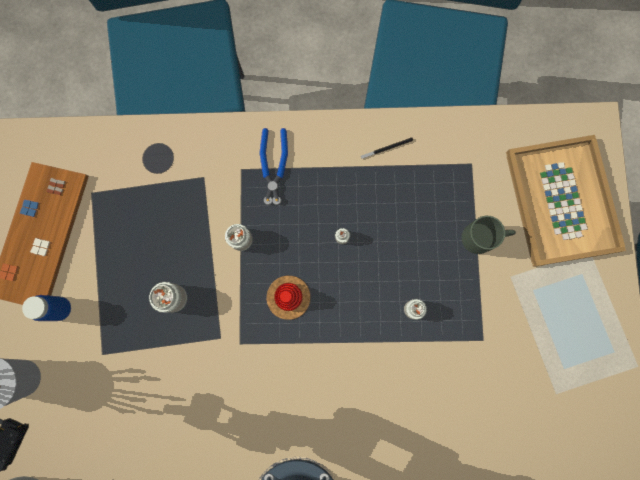

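View pics/a_wrist.png

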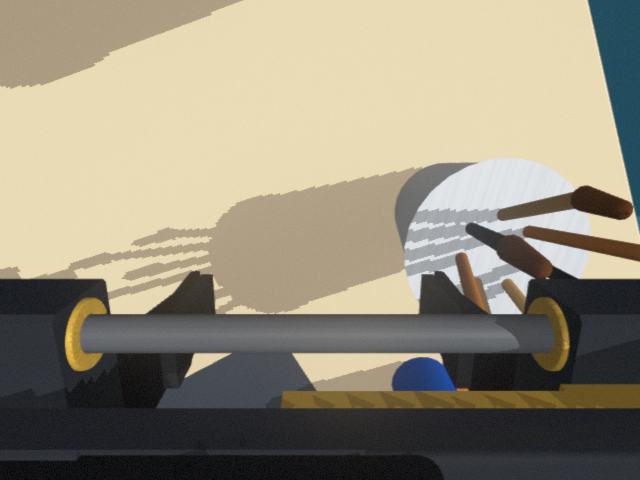

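Request:
send_rows(plan=[[[0, -1, 0, 0, -1], [0.5, -1, 0, 0.2, -1], [1, -1, 0, 0.4, -1], [1, -1, -0.1, 0.4, -1], [1, -1, -0.2, 0.5, -1], [1, -1, -0.2, 0.5, -1], [1, -1, -0.2, 0.5, -1], [1, -1, -0.2, 0.5, -1], [1, -1, -0.2, 0.5, -1], [1, -0.7, -0.2, 0.5, -1], [0.3, 0, 0, 0, -1], [0, 0, 0, 0, -1], [0, 0, 0, 0, -1]]])

```text
time_s: 3.45
position: [0.5057, 0.2855, 0.2005]
tcp_rot: [[-1.0, -0.001, -0.001], [-0.001, 1.0, 0.0], [0.001, 0.0, -1.0]]
force: [-0.5, -0.2, -1.1]
opening: 1.0
```

```bash
cat > h.py <<'E'
from rig import bot, imaging, recognise, masks_of, mark_of
import cv2,numpy as np
np.set_printoptions(precision=4,suppress=True)
def wrist(name):
    s=bot.read_state(); d=imaging.capture("wrist"); cv2.imwrite(f"pics/{name}.png",d["img"])
    T=np.eye(4);T[:3,:3]=s["tcp_rot"];T[:3,3]=s["position"]
    print("t",round(s["time_s"],2),"tcp",s["position"],"yaw",np.degrees(np.arctan2(s["tcp_rot"][1,0],s["tcp_rot"][0,0])).round(2), "tilt",s["tcp_rot"][:,2],"F",s["force"],"op",round(s["opening"],3),"q6",s["joint_positions"][5].round(1))
    np.savez(f"pics/{name}.npz",img=d["img"],K=d["mtx"],P=T@d["T_tool_cam"])
    return d["img"],d["mtx"],T@d["T_tool_cam"]
def atz(K,P,uv,z):
    r=P[:3,:3]@np.linalg.solve(K,[uv[0],uv[1],1.]); return P[:3,3]+r*(z-P[2,3])/r[2]
def ident():
    for n in ["lid_33","tub_33"]:
        print(n,[(np.round(r["at"],4).tolist(),round(float(r["conf"]),2)) for r in mark_of("wrist",n)[:5]])
E
python3 -c "
from h import *
wrist('w1'); ident()"
```

```text
t 3.45 tcp [0.5057 0.2855 0.2005] yaw -179.92 tilt [-0.0012  0.0002 -1.    ] F [-0.4879 -0.1678 -1.1383] op 1.0 q6 -71.7
lid_33 []
tub_33 [([0.4913, 0.3114, 0.0005], 0.66)]
```

View pics/w1.png

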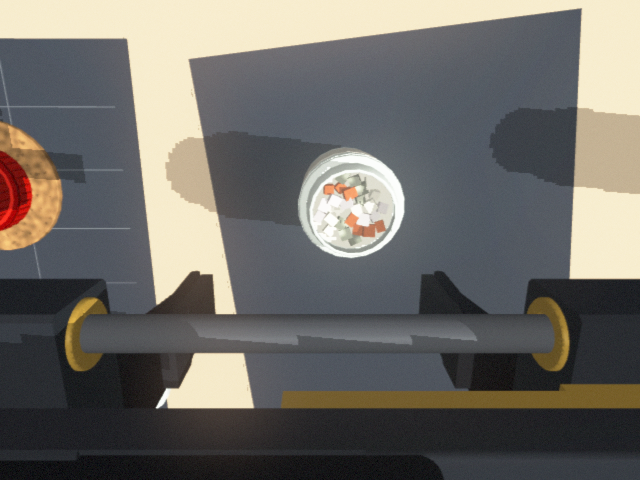

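```bash
cat >> h.py <<'E'
from scipy.optimize import minimize, least_squares
TUB={33:(35,35,25,20,52),45:(47,47,37,32,64),57:(59,60,49,44,77),69:(71,73,61,56,90)}
def prof_tub(n):
    b,s,n1,n2,h=[v/1000 for v in TUB[n]]
    return [(b/2,0),(b/2,s),(n1/2,s),(n2/2,h)]
def silh(K,P,prof,x,y,z0=0,ss=4):
    Pi=np.linalg.inv(P); a=np.linspace(0,2*np.pi,72,endpoint=False)
    m=np.zeros((480,640),np.uint8)
    cs=[]
    for r,z in prof:
        w=np.stack([x+r*np.cos(a),y+r*np.sin(a),np.full_like(a,z0+z)],1)
        c=w@Pi[:3,:3].T+Pi[:3,3]; uv=c@K.T; cs.append(uv[:,:2]/uv[:,2:])
    for i in range(len(cs)-1):
        h=cv2.convexHull(np.concatenate(cs[i:i+2]).astype(np.float32))
        cv2.fillConvexPoly(m,np.round(h*16).astype(np.int32),255,cv2.LINE_AA,4)
    return m.astype(float)/255
def fit(K,P,prof,mask,x,y,z0=0):
    mk=mask.astype(float)
    f=lambda q:-np.minimum(s:=silh(K,P,prof,q[0],q[1],z0),mk).sum()/np.maximum(s,mk).sum()
    # coarse grid then refine
    r=minimize(f,[x,y],method='Nelder-Mead',options=dict(initial_simplex=[[x,y],[x+.01,y],[x,y+.01]],xatol=1e-4,fatol=1e-5))
    return r.x,-r.fun
def cap(name):
    d=imaging.capture(name); return d["img"],d["mtx"],d["pose"]
E
cat > f1.py <<'E'
from h import *
for cam in ["top","scene","wrist"]:
    I,K,P = wrist('w1b') if cam=="wrist" else cap(cam)
    for r in masks_of(cam,"tub_33"):
        m=r["region"]; ys,xs=np.nonzero(m)
        c=atz(K,P,(xs.mean(),ys.mean()),0.04)
        best=[(lambda t:(round(t[1],3),n,t[0]))(fit(K,P,prof_tub(n),m,c[0],c[1])) for n in TUB]
        best.sort(key=lambda t:-t[0])
        print(cam,round(float(r["conf"]),2),(xs.min(),xs.max(),ys.min(),ys.max()),best[:2])
E
python3 f1.py
```

```text
top 0.73 (np.int64(404), np.int64(425), np.int64(299), np.int64(318)) [(np.float64(0.852), 45, array([ 0.4552, -0.2904])), (np.float64(0.679), 33, array([ 0.4523, -0.2953]))]
top 0.67 (np.int64(150), np.int64(183), np.int64(301), np.int64(312)) [(np.float64(0.535), 33, array([0.4707, 0.3241])), (np.float64(0.504), 45, array([0.4719, 0.3185]))]
top 0.55 (np.int64(225), np.int64(251), np.int64(224), np.int64(250)) [(np.float64(0.886), 57, array([0.6377, 0.1373])), (np.float64(0.728), 45, array([0.6426, 0.1405]))]
top 0.52 (np.int64(335), np.int64(349), np.int64(229), np.int64(243)) [(np.float64(0.79), 33, array([ 0.6376, -0.1201])), (np.float64(0.452), 45, array([ 0.6411, -0.1179]))]
scene 0.89 (np.int64(299), np.int64(315), np.int64(251), np.int64(276)) [(np.float64(0.783), 33, array([ 0.6375, -0.1223])), (np.float64(0.448), 45, array([ 0.6321, -0.1196]))]
scene 0.89 (np.int64(374), np.int64(403), np.int64(172), np.int64(211)) [(np.float64(0.905), 57, array([0.6378, 0.1366])), (np.float64(0.711), 45, array([0.6389, 0.1354]))]
scene 0.72 (np.int64(167), np.int64(195), np.int64(244), np.int64(279)) [(np.float64(0.933), 45, array([ 0.454 , -0.2951])), (np.float64(0.608), 57, array([ 0.4485, -0.2903]))]
scene 0.57 (np.int64(370), np.int64(398), np.int64(104), np.int64(148)) [(np.float64(0.874), 69, array([0.4898, 0.3081])), (np.float64(0.8), 57, array([0.4906, 0.3094]))]
t 3.8 tcp [0.506  0.2856 0.2008] yaw -179.86 tilt [ 0.0001  0.0001 -1.    ] F [-0.3001 -0.7644 -0.5366] op 0.998 q6 -71.7
wrist 0.75 (np.int64(298), np.int64(403), np.int64(147), np.int64(256)) [(np.float64(0.97), 69, array([0.4905, 0.3084])), (np.float64(0.677), 57, array([0.4948, 0.3158]))]
wrist 0.59 (np.int64(159), np.int64(168), np.int64(389), np.int64(403)) [(np.float64(0.03), 33, array([0.6752, 0.1646])), (np.float64(0.017), 45, array([0.6628, 0.1759]))]
```

Request:
send_rows(plan=[[[0.9, -1, 0, 0, -1], [0.9, -1, 0, 0, -1], [0.9, -1, 0, 0, -1], [0.9, -1, 0, 0, -1], [0.9, -1, 0, 0, -1], [0, 0, 0, 0, -1], [0, 0, 0, 0, -1], [0, 0, 0, 0, -1]]])

```text
time_s: 4.7
position: [0.6405, 0.1357, 0.2002]
tcp_rot: [[-1.0, -0.002, -0.002], [-0.002, 1.0, 0.0], [0.002, 0.0, -1.0]]
force: [0.2, 1.0, -0.2]
opening: 0.997
```

```bash
cat > f2.py <<'E'
from h import *
import sys
I,K,P=wrist(sys.argv[1])
for r in masks_of("wrist","tub_33"):
        m=r["region"]; ys,xs=np.nonzero(m)
        if m.sum()<800: continue
        c=atz(K,P,(xs.mean(),ys.mean()),0.04)
        best=[(lambda t:(round(t[1],3),n,t[0]))(fit(K,P,prof_tub(n),m,c[0],c[1])) for n in TUB]
        best.sort(key=lambda t:-t[0])
        print(round(float(r["conf"]),2),(xs.min(),xs.max(),ys.min(),ys.max()),best[:2])
E
python3 f2.py w2
```

```text
t 4.7 tcp [0.6405 0.1357 0.2002] yaw -179.9 tilt [-0.0017  0.0004 -1.    ] F [ 0.2152  0.9972 -0.151 ] op 0.997 q6 -87.9
0.96 (np.int64(500), np.int64(639), np.int64(0), np.int64(62)) [(np.float64(0.985), 69, array([0.4901, 0.3101])), (np.float64(0.929), 57, array([0.4971, 0.308 ]))]
0.86 (np.int64(278), np.int64(361), np.int64(169), np.int64(258)) [(np.float64(0.953), 57, array([0.6367, 0.1378])), (np.float64(0.637), 45, array([0.644 , 0.1422]))]
0.62 (np.int64(0), np.int64(33), np.int64(184), np.int64(231)) [(np.float64(0.965), 33, array([ 0.6384, -0.1227])), (np.float64(0.817), 45, array([ 0.6368, -0.1302]))]
```

Request:
send_rows(plan=[[[-1, -0.8, 0, 0, -1], [-1, -0.8, 0, 0, -1], [-1, -0.8, 0, 0, -1], [-1, -0.8, 0, 0, -1], [-1, -0.8, 0, 0, -1], [0, 0, 0, 0, -1], [0, 0, 0, 0, -1], [0, 0, 0, 0, -1]]])

```text
time_s: 5.6
position: [0.4929, 0.0157, 0.201]
tcp_rot: [[-1.0, -0.002, 0.002], [-0.002, 1.0, -0.0], [-0.002, -0.0, -1.0]]
force: [0.2, 0.3, 0.3]
opening: 0.999
```

```bash
python3 - <<'E'
from h import *
I,K,P=wrist("w3")
np.save("k.npy",0)
for r in masks_of("wrist","lid_33"):
    m=r["region"]; ys,xs=np.nonzero(m); print(round(float(r["conf"]),2),m.sum(),(xs.min(),xs.max(),ys.min(),ys.max()))
E
```

```text
t 5.6 tcp [0.4929 0.0157 0.201 ] yaw -179.87 tilt [ 0.0023 -0.0002 -1.    ] F [0.2225 0.2963 0.3203] op 0.999 q6 -101.3
0.89 2030 (np.int64(296), np.int64(344), np.int64(193), np.int64(244))
0.78 1288 (np.int64(281), np.int64(356), np.int64(171), np.int64(245))
0.6 1053 (np.int64(288), np.int64(350), np.int64(182), np.int64(242))
0.58 1446 (np.int64(273), np.int64(361), np.int64(162), np.int64(239))
```

View pics/w3.png

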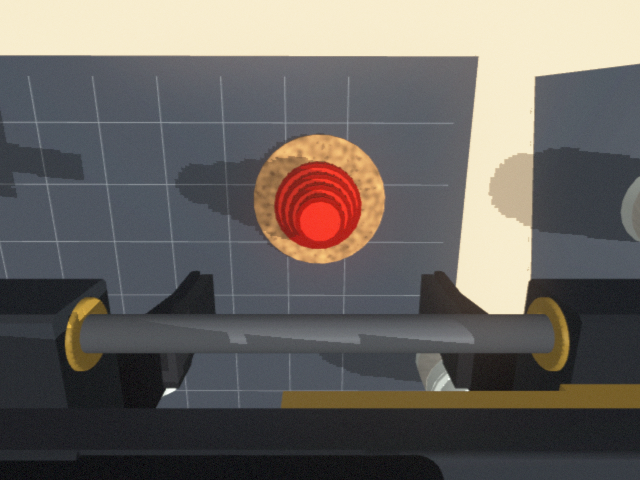

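```bash
cat >> h.py <<'E'
def lidfits(K,P,masks,sizes,zs,guess):
    """masks: visible regions, top first"""
    acc=np.zeros((480,640)); am=np.zeros((480,640)); out=[]
    for m,n,z in zip(masks,sizes,zs):
        am=np.maximum(am,m.astype(float))
        pr=[(n/2000,0),(n/2000,.018)]
        def f(q):
            s=np.maximum(silh(K,P,pr,q[0],q[1],z),acc); return -np.minimum(s,am).sum()/np.maximum(s,am).sum()
        g=guess
        r=minimize(f,g,method='Nelder-Mead',options=dict(initial_simplex=[g,[g[0]+.004,g[1]],[g[0],g[1]+.004]],xatol=1e-4,fatol=1e-5))
        acc=np.maximum(acc,silh(K,P,pr,*r.x,z)); out.append(r.x); print("lid",n,r.x,round(-r.fun,3))
    return out
E
python3 - <<'E'
from h import *
I,K,P=wrist("w3b")
ms=sorted(masks_of("wrist","lid_33"),key=lambda r:-np.nonzero(r["region"])[0].min())
print([m["region"].sum() for m in ms])
lidfits(K,P,[m["region"] for m in ms],[33,45,57,69],[.06,.042,.024,.006],[.49,.016])
for dz in (-.012,-.006,0,.006,.012):
    print(dz,fit(K,P,[(.0165,0),(.0165,.018)],ms[0]["region"],.49,.016,.06+dz))
for cam in ("top","scene"):
    I,K2,P2=cap(cam)
    ms=masks_of(cam,"lid_33"); print(cam,[(round(float(m["conf"]),2),m["region"].sum(),np.nonzero(m["region"])[0].min()) for m in ms])
    hsv=cv2.cvtColor(I,cv2.COLOR_BGR2HSV); red=((hsv[...,0]<6)|(hsv[...,0]>174))&(hsv[...,1]>170)&(hsv[...,2]>60)
    n,l,st,ce=cv2.connectedComponentsWithStats(red.astype(np.uint8)); i=1+np.argmax(st[1:,4]); print(st[i],ce[i])
    m=l==i
    # union silhouette of coaxial stack
    best=None
    def f(q):
        s=np.zeros((480,640))
        for n,z in ((33,.06),(45,.042),(57,.024),(69,.006)): s=np.maximum(s,silh(K2,P2,[(n/2000,0),(n/2000,.018)],q[0],q[1],z))
        return -np.minimum(s,m).sum()/np.maximum(s,m).sum()
    r=minimize(f,[.49,.016],method='Nelder-Mead',options=dict(initial_simplex=[[.49,.016],[.495,.016],[.49,.021]],xatol=1e-4)); print("stack",r.x,r.fun)
E
```

```text
t 5.7 tcp [0.4929 0.0157 0.2008] yaw -179.84 tilt [ 0.0016 -0.0001 -1.    ] F [ 0.3013  0.6799 -0.2104] op 1.004 q6 -101.4
[np.int64(1992), np.int64(1252), np.int64(1381)]
lid 33 [0.4871 0.0176] 0.916
lid 45 [0.4877 0.0176] 0.933
lid 57 [0.4814 0.0135] 0.719
-0.012 (array([0.4899, 0.0177]), np.float64(0.9674576323554405))
-0.006 (array([0.4882, 0.0177]), np.float64(0.9493865519588521))
0 (array([0.4871, 0.0177]), np.float64(0.916595812280103))
0.006 (array([0.4861, 0.0177]), np.float64(0.8783478842771993))
0.012 (array([0.4847, 0.0183]), np.float64(0.8404775182817549))
top []Traceback (most recent call last):
  File "<stdin>", line 12, in <module>
    return _wrapfunc(a, 'argmax', axis=axis, out=out, **kwds)
    return bound(*args, **kwds)
ValueError: attempt to get argmax of an empty sequence
```

```bash
python3 - <<'E'
from h import *
d=np.load("pics/w3.npz"); I=d["img"];K=d["K"];P=d["P"]
O=cv2.resize(I[120:280,240:400],(640,640),interpolation=cv2.INTER_NEAREST).copy()
Pi=np.linalg.inv(P);a=np.linspace(0,2*np.pi,100)
for n,z,col in ((33,.078,(0,255,0)),(45,.06,(255,255,0)),(57,.042,(255,0,255)),(69,.024,(255,255,255)),(69,.006,(0,255,255))):
    w=np.stack([.4885+n/2000*np.cos(a),.0177+n/2000*np.sin(a),0*a+z],1); c=w@Pi[:3,:3].T+Pi[:3,3]; uv=c@K.T; uv=uv[:,:2]/uv[:,2:]
    cv2.polylines(O,[np.round((uv-[240,120]+.5)*4).astype(np.int32)],True,col,1)
cv2.imwrite("pics/z1.png",O)
E
```

```text
(no output)
```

View pics/z1.png

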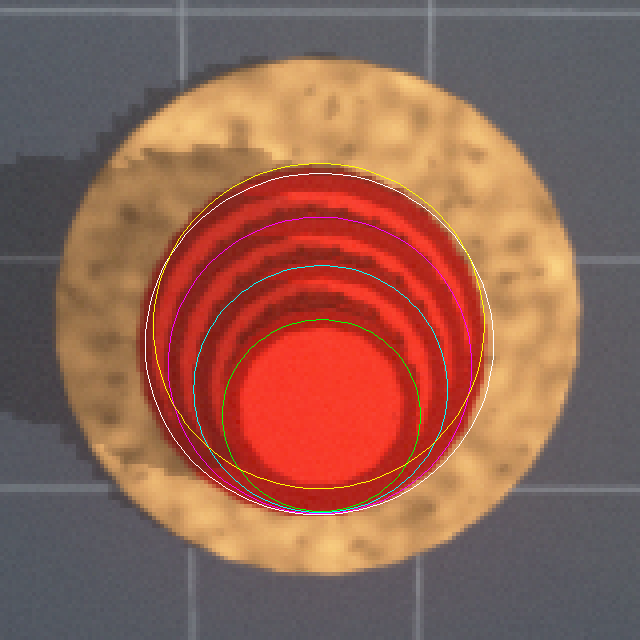

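Request:
send_rows(plan=[[[1, -0.9, 0, 0, -1], [1, -0.9, 0, 0, -1], [1, -0.9, 0, 0, -1], [1, -0.9, 0, 0, -1], [1, -0.9, 0, 0, -1], [0, 0, 0, 0, -1], [0, 0, 0, 0, -1], [0, 0, 0, 0, -1]]])

```text
time_s: 6.7
position: [0.6405, -0.119, 0.1999]
tcp_rot: [[-1.0, -0.002, -0.002], [-0.002, 1.0, 0.001], [0.002, 0.001, -1.0]]
force: [0.7, 0.3, -0.2]
opening: 1.003
```

```bash
python3 f2.py w4
```

```text
t 6.7 tcp [ 0.6405 -0.119   0.1999] yaw -179.9 tilt [-0.0024  0.0011 -1.    ] F [ 0.6625  0.3464 -0.1939] op 1.003 q6 -110.4
0.79 (np.int64(293), np.int64(337), np.int64(184), np.int64(234)) [(np.float64(0.914), 33, array([ 0.6373, -0.1206])), (np.float64(0.493), 45, array([ 0.6276, -0.12  ]))]
0.76 (np.int64(586), np.int64(639), np.int64(170), np.int64(250)) [(np.float64(0.982), 57, array([0.6382, 0.1405])), (np.float64(0.888), 69, array([0.6364, 0.1479]))]
```

Request:
send_rows(plan=[[[-0.9, -0.8, 0, 0, -1], [-0.9, -0.8, 0, 0, -1], [-0.9, -0.8, 0, 0, -1], [-0.9, -0.8, 0, 0, -1], [-0.9, -0.8, 0, 0, -1], [-0.9, -0.8, 0, 0, -1], [-0.9, -0.8, 0, 0, -1], [0, 0, 0, 0, -1], [0, 0, 0, 0, -1], [0, 0, 0, 0, -1]]])

```text
time_s: 7.8
position: [0.4531, -0.2871, 0.2008]
tcp_rot: [[-1.0, -0.002, 0.001], [-0.002, 1.0, 0.0], [-0.001, 0.0, -1.0]]
force: [0.2, 0.1, -1.0]
opening: 1.0
```

```bash
python3 f2.py w5
```

```text
t 7.8 tcp [ 0.4531 -0.2871  0.2008] yaw -179.87 tilt [ 0.0005  0.     -1.    ] F [ 0.249   0.1252 -1.0425] op 1.0 q6 -134.5
0.88 (np.int64(277), np.int64(341), np.int64(179), np.int64(248)) [(np.float64(0.95), 45, array([ 0.4532, -0.2926])), (np.float64(0.58), 57, array([ 0.445 , -0.2871]))]
```

Request:
send_rows(plan=[[[0, 1, 0, 0, -1], [0, 1, 0, 0, -1], [0, 1, 0, 0, -1], [0, 1, 0, 0, -1], [0, 1, 0, 0, -1], [0, 1, 0, 0, -1], [0, 1, 0, 0, -1], [0, 1, 0, 0, -1], [0, 1, 0, 0, -1], [0, 1, 0, 0, -1], [0, 0, 0, 0, -1], [0, 0, 0, 0, -1], [0, 0, 0, 0, -1]]])

```text
time_s: 9.2
position: [0.4531, 0.0117, 0.2006]
tcp_rot: [[-1.0, -0.002, 0.001], [-0.002, 1.0, -0.0], [-0.001, -0.0, -1.0]]
force: [-1.0, -0.7, -0.6]
opening: 1.001
```

```bash
python3 - <<'E'
from h import *
I,K,P=wrist("w6")
def disc(I):
    hsv=cv2.cvtColor(I,cv2.COLOR_BGR2HSV); m=((hsv[...,0]<8)|(hsv[...,0]>172))&(I[...,2]>215)&(hsv[...,1]>150)
    m=cv2.morphologyEx(m.astype(np.uint8),cv2.MORPH_OPEN,np.ones((7,7),np.uint8))
    n,l,st,ce=cv2.connectedComponentsWithStats(m); i=1+np.argmax(st[1:,4]); c,_=cv2.findContours((l==i).astype(np.uint8),0,1); e=cv2.fitEllipse(c[0]); print(st[i],e); return e
V=[]
for n in ("w3","w3b","w6"):
    d=np.load(f"pics/{n}.npz"); e=disc(d["img"]); 
    o=d["P"][:3,3]; r=d["P"][:3,:3]@np.linalg.solve(d["K"],[*e[0],1]); r/=np.linalg.norm(r); V.append((o,r)); print(atz(d["K"],d["P"],e[0],.078))
A=sum(np.eye(3)-np.outer(r,r) for o,r in V[1:]);b=sum((np.eye(3)-np.outer(r,r))@o for o,r in V[1:]); print("tri",np.linalg.solve(A,b))
E
```

```text
t 9.2 tcp [0.4531 0.0117 0.2006] yaw -179.9 tilt [ 0.0006 -0.0005 -1.    ] F [-0.9717 -0.6536 -0.5661] op 1.001 q6 -102.8
[ 300  202   40   39 1251] ((319.64837646484375, 221.0725860595703), (38.457420349121094, 39.59505844116211), 85.6275405883789)
[0.4867 0.0176 0.078 ]
[ 300  202   40   39 1253] ((319.68603515625, 221.27072143554688), (38.39737319946289, 39.70927429199219), 91.33382415771484)
[0.4867 0.0177 0.078 ]
[ 307  260   38   36 1111] ((325.43115234375, 277.5611572265625), (35.50453567504883, 37.95836639404297), 87.77413940429688)
[0.4869 0.0178 0.078 ]
tri [0.4864 0.0177 0.0792]
```

View pics/w6.png

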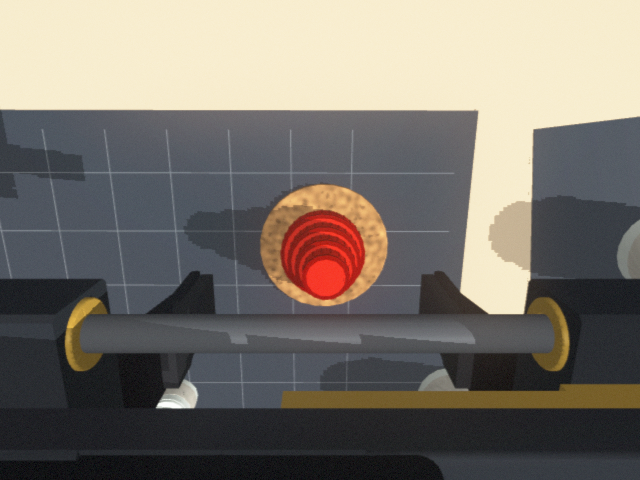

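View pics/w4.png

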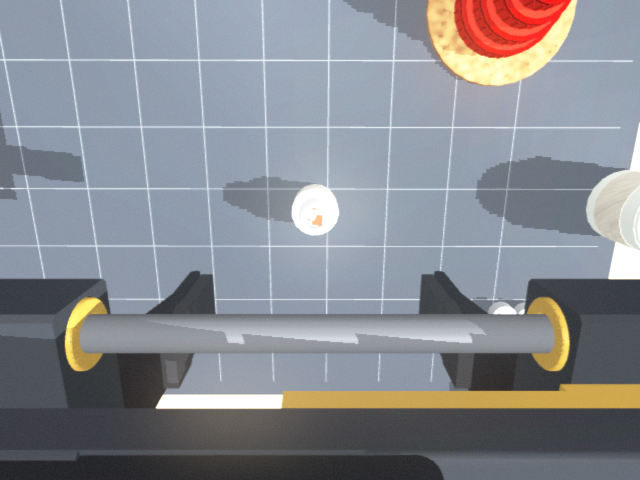

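Request:
send_rows(plan=[[[1, 0.2, 0, 0, -1], [0.12, 0, -1, 0, -1], [0, 0, -1, 0, -1], [0, 0, -1, 0, -1], [0, 0, -0.3, 0, -1], [0, 0, 0, 0, -1], [0, 0, 0, 0, -1], [0, 0, 0, 0, -1]]])

```text
time_s: 10.05
position: [0.4873, 0.0175, 0.1028]
tcp_rot: [[-1.0, -0.001, 0.003], [-0.001, 1.0, -0.001], [-0.003, -0.001, -1.0]]
force: [0.1, -0.5, 1.1]
opening: 0.999
```

```bash
python3 -c "
from h import *
wrist('w7')"
```

```text
t 10.05 tcp [0.4873 0.0175 0.1028] yaw -179.95 tilt [ 0.0028 -0.0006 -1.    ] F [ 0.0777 -0.4549  1.0579] op 0.999 q6 -101.1
```

View pics/w7.png

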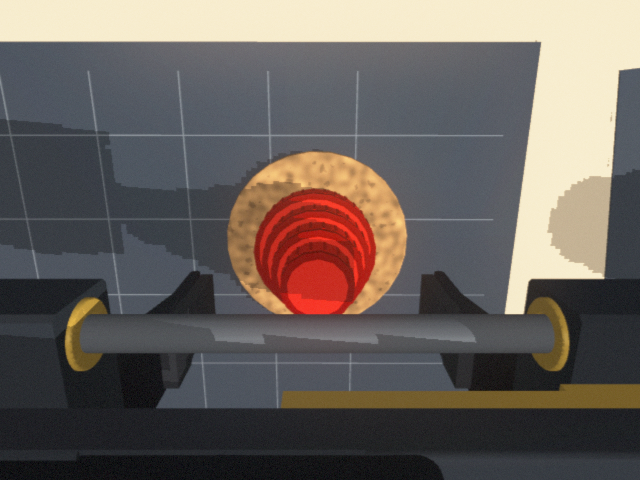

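Request:
send_rows(plan=[[[0, 0, -0.4, 0, -1], [0, 0, -0.33, 0, -1], [0, 0, 0, 0, -1], [0, 0, 0, 0, -1], [0, 0, 0, 0, 1], [0, 0, 0, 0, 1], [0, 0, 0, 0, 1], [0, 0, 0, 0, 1], [0, 0, 0, 0, 1], [0, 0, 0, 0, 1], [0, 0, 0, 0, 1], [0, 0, 0, 0, 1]]])

```text
time_s: 11.3
position: [0.4863, 0.0179, 0.0797]
tcp_rot: [[-1.0, -0.001, 0.0], [-0.001, 1.0, 0.0], [-0.0, 0.0, -1.0]]
force: [-0.1, -0.6, 0.7]
opening: 0.369
```

Request:
send_rows(plan=[[[0, 0, 0.3, 0, 1], [0, 0, 1, 0, 1], [0, 0, 1, 0, 1], [0.84, -0.77, 0, 0, 1], [0.84, -0.77, 0, 0, 1], [0.84, -0.77, 0, 0, 1], [0.84, -0.77, 0, 0, 1], [0.84, -0.77, 0, 0, 1], [0.84, -0.77, 0, 0, 1], [0, 0, 0, 0, 1], [0, 0, 0, 0, 1], [0, 0, 0, 0, 1]]])

```text
time_s: 12.5
position: [0.636, -0.1196, 0.1485]
tcp_rot: [[-1.0, -0.002, -0.002], [-0.002, 1.0, 0.001], [0.002, 0.001, -1.0]]
force: [-0.4, 0.4, -0.3]
opening: 0.368
```

```bash
python3 f2.py w8
```

```text
t 12.5 tcp [ 0.636  -0.1196  0.1485] yaw -179.91 tilt [-0.0022  0.0011 -1.    ] F [-0.3569  0.4313 -0.316 ] op 0.368 q6 -110.6
0.96 (np.int64(287), np.int64(342), np.int64(201), np.int64(261)) [(np.float64(0.934), 33, array([ 0.6372, -0.1207])), (np.float64(0.501), 45, array([ 0.6274, -0.1213]))]
```

View pics/w8.png

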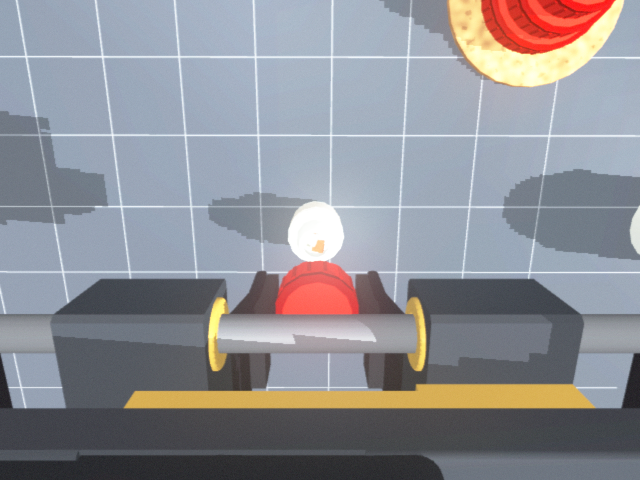

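Request:
send_rows(plan=[[[0.03, -0.04, -0.8, 0, 1], [0, 0, -0.8, 0, 1], [0, 0, -0.6, 0, 1], [0, 0, 0, 0, 1], [0, 0, 0, 0, 1], [0, 0, 0, 0, 1]]])

```text
time_s: 13.2
position: [0.6391, -0.1218, 0.084]
tcp_rot: [[-1.0, -0.002, 0.002], [-0.002, 1.0, -0.001], [-0.002, -0.001, -1.0]]
force: [-0.6, -0.6, -0.1]
opening: 0.37
```

```bash
python3 f2.py w9
```

```text
t 13.2 tcp [ 0.6391 -0.1218  0.084 ] yaw -179.91 tilt [ 0.0021 -0.0008 -1.    ] F [-0.609  -0.5841 -0.0862] op 0.37 q6 -110.7
0.94 (np.int64(285), np.int64(354), np.int64(218), np.int64(276)) [(np.float64(0.56), 33, array([ 0.6352, -0.1205])), (np.float64(0.292), 45, array([ 0.6202, -0.1192]))]
```

View pics/w9.png

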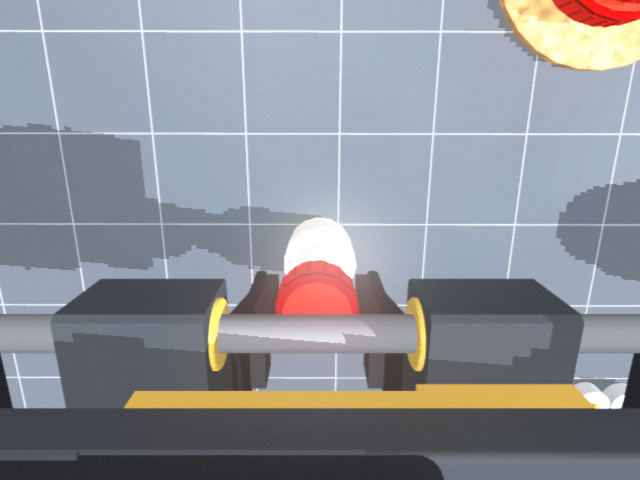

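Request:
send_rows(plan=[[[-0.07, 0.04, -0.1, 0, 1], [0, 0, 0, 0, 1], [0, 0, 0, 0, 1], [0, 0, 0, 0, 1], [0, 0, 0, 0, 1]]])

```text
time_s: 13.8
position: [0.6363, -0.1207, 0.0797]
tcp_rot: [[-1.0, -0.001, 0.0], [-0.001, 1.0, -0.0], [-0.0, -0.0, -1.0]]
force: [0.1, -0.2, -0.1]
opening: 0.368
```

```bash
cat > st.py <<'E'
from h import *
import time
for i in range(4):
    imaging.capture("top"); s=bot.read_state(); print(s["time_s"],s["position"],s["force"])
E
python3 st.py
```

```text
13.85 [ 0.6363 -0.1207  0.0797] [ 0.1677 -0.149  -0.5635]
13.9 [ 0.6363 -0.1207  0.0797] [ 0.2173 -0.6138 -1.2685]
13.95 [ 0.6363 -0.1207  0.0796] [1.1191 0.7635 0.3345]
14.0 [ 0.6363 -0.1207  0.0797] [ 0.0667 -0.3934 -0.4421]
```

Request:
send_rows(plan=[[[0.02, 0, -0.2, 0, 1], [0, 0, -0.2, 0, 1], [0, 0, -0.2, 0, 1], [0, 0, -0.13, 0, 1], [0, 0, 0, 0, 1], [0, 0, 0, 0, 1], [0, 0, 0, 0, 1], [0, 0, 0, 0, 1]]])

```text
time_s: 14.8
position: [0.6369, -0.1207, 0.0579]
tcp_rot: [[-1.0, -0.001, 0.0], [-0.001, 1.0, -0.0], [-0.0, -0.0, -1.0]]
force: [-0.4, 0.7, -0.9]
opening: 0.37
```

Request:
send_rows(plan=[[[0, 0, 0, 0, -1], [0, 0, 0, 0, -1], [0, 0, 0, 0, -1], [0, 0, 0, 0, -1], [0, 0, 0, 0, -1], [0, 0, 0.5, 0, -1], [0, 0, 1, 0, -1], [0, 0, 1, 0, -1], [0, 0, 1, 0, -1], [0, 0, 1, 0, -1], [0, 0, 0, 0, -1], [0, 0, 0, 0, -1], [0, 0, 0, 0, -1]]])

```text
time_s: 16.1
position: [0.6359, -0.1203, 0.192]
tcp_rot: [[-1.0, -0.001, -0.002], [-0.001, 1.0, 0.001], [0.002, 0.001, -1.0]]
force: [0.1, 0.8, -0.1]
opening: 0.996
```

```bash
cat > chk.py <<'E'
from h import *
import sys
name,n=sys.argv[1],int(sys.argv[2]); b,s,n1,n2,h=[v/1000 for v in TUB[n]]
I,K,P=wrist(name)
for r in masks_of("wrist","lid_33"):
    m=r["region"]; ys,xs=np.nonzero(m)
    if m.sum()<600: continue
    z0=(h-.015); c=atz(K,P,(xs.mean(),ys.mean()),z0+.018)
    print("lid",m.sum(),(xs.min(),xs.max(),ys.min(),ys.max()),fit(K,P,[(n/2000,0),(n/2000,.018)],m,c[0],c[1],z0))
for r in masks_of("wrist","tub_33"):
    m=r["region"]; ys,xs=np.nonzero(m); print("tub mask",m.sum(),(xs.min(),xs.max(),ys.min(),ys.max()))
E
python3 chk.py w10 33
```

```text
t 16.1 tcp [ 0.6359 -0.1203  0.192 ] yaw -179.93 tilt [-0.0019  0.0007 -1.    ] F [ 0.0842  0.7751 -0.1359] op 0.996 q6 -110.7
lid 1925 (np.int64(458), np.int64(551), np.int64(0), np.int64(63)) (array([ 0.5078, -0.0178]), np.float64(0.3166687607365073))
lid 1684 (np.int64(478), np.int64(561), np.int64(0), np.int64(48)) (array([0.5025, 0.0016]), np.float64(0.3929717926372333))
lid 1832 (np.int64(293), np.int64(339), np.int64(200), np.int64(249)) (array([ 0.6376, -0.1207]), np.float64(0.9315020903961571))
lid 2089 (np.int64(499), np.int64(581), np.int64(0), np.int64(33)) (array([0.4928, 0.0205]), np.float64(0.8737285982639397))
tub mask 2845 (np.int64(593), np.int64(639), np.int64(176), np.int64(257))
tub mask 408 (np.int64(293), np.int64(338), np.int64(191), np.int64(216))
```

View pics/w10.png

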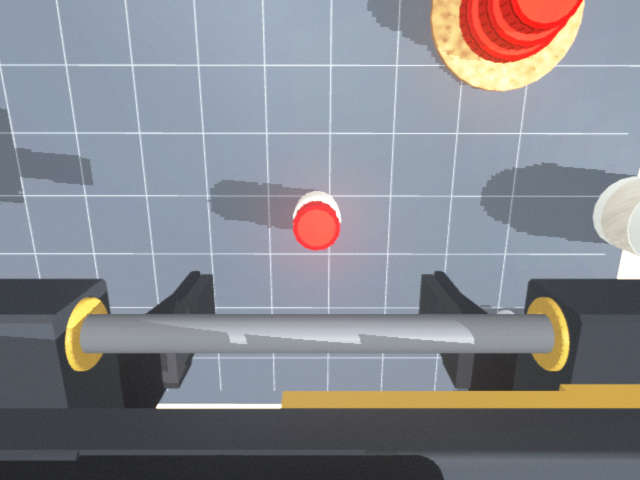

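Request:
send_rows(plan=[[[-0.82, 0.77, 0, 0, -1], [-0.82, 0.77, 0, 0, -1], [-0.82, 0.77, 0, 0, -1], [-0.82, 0.77, 0, 0, -1], [-0.82, 0.77, 0, 0, -1], [-0.82, 0.77, 0, 0, -1], [0, 0, 0, 0, -1], [0, 0, 0, 0, -1], [0, 0, 0, 0, -1], [0, 0, 0, 0, -1]]])

```text
time_s: 17.25
position: [0.4905, 0.0171, 0.1927]
tcp_rot: [[-1.0, -0.0, 0.001], [-0.0, 1.0, -0.0], [-0.001, -0.0, -1.0]]
force: [0.1, -0.6, -0.6]
opening: 0.997
```

```bash
cat > lid.py <<'E'
from h import *
import sys
name,n,z0=sys.argv[1],int(sys.argv[2]),float(sys.argv[3])
I,K,P=wrist(name)
hsv=cv2.cvtColor(I,cv2.COLOR_BGR2HSV); m=((hsv[...,0]<8)|(hsv[...,0]>172))&(I[...,2]>int(sys.argv[4]) if len(sys.argv)>4 else I[...,2]>215)&(hsv[...,1]>150)
m=cv2.morphologyEx(m.astype(np.uint8),cv2.MORPH_OPEN,np.ones((9,9),np.uint8))
k,l,st,ce=cv2.connectedComponentsWithStats(m)
for i in range(1,k):
    if st[i,4]<700: continue
    c,_=cv2.findContours((l==i).astype(np.uint8),0,1); e=cv2.fitEllipse(c[0]); print("disc",st[i],np.round(e[0],1),np.round(e[1],1),atz(K,P,e[0],z0+.018))
for r in masks_of("wrist","lid_33"):
    m=r["region"]; ys,xs=np.nonzero(m); c=atz(K,P,(xs.mean(),ys.mean()),z0+.018)
    print("mask",m.sum(),(xs.min(),xs.max(),ys.min(),ys.max()),fit(K,P,[(n/2000,0),(n/2000,.018)],m,c[0],c[1],z0))
E
python3 lid.py w11 45 .042
```

```text
t 17.25 tcp [0.4905 0.0171 0.1927] yaw -179.99 tilt [ 0.001  -0.0003 -1.    ] F [ 0.0555 -0.6376 -0.613 ] op 0.997 q6 -101.1
disc [ 290  196   56   54 2428] [317.6 222.4] [53.7 55.6] [0.4876 0.0177 0.06  ]
mask 1334 (np.int64(278), np.int64(355), np.int64(176), np.int64(248)) (array([0.4753, 0.0165]), np.float64(0.212917593802555))
mask 3492 (np.int64(284), np.int64(350), np.int64(187), np.int64(253)) (array([0.4878, 0.0176]), np.float64(0.9656183801386461))
mask 1511 (np.int64(271), np.int64(360), np.int64(165), np.int64(252)) (array([0.4638, 0.0139]), np.float64(0.18742720244474542))
mask 153 (np.int64(158), np.int64(171), np.int64(389), np.int64(407)) (array([ 0.6558, -0.1026]), np.float64(0.04994955754025155))
```

View pics/w11.png

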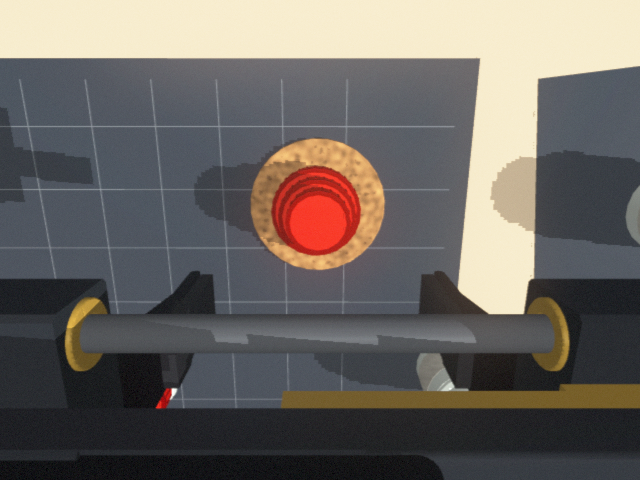

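Request:
send_rows(plan=[[[-0.08, 0.02, -1, 0, -1], [0, 0, -1, 0, -1], [0, 0, -1, 0, -1], [0, 0, -0.8, 0, -1], [0, 0, -0.3, 0, -1], [0, 0, -0.25, 0, -1], [0, 0, 0, 0, -1], [0, 0, 0, 0, -1], [0, 0, 0, 0, -1], [0, 0, 0, 0, -1]]])

```text
time_s: 18.35
position: [0.4874, 0.0185, 0.0631]
tcp_rot: [[-1.0, -0.001, 0.002], [-0.001, 1.0, -0.0], [-0.002, -0.0, -1.0]]
force: [0.6, 0.3, -1.0]
opening: 1.0
```

Request:
send_rows(plan=[[[0, -0.02, 0, 0, 1], [0, 0, 0, 0, 1], [0, 0, 0, 0, 1], [0, 0, 0, 0, 1], [0, 0, 0, 0, 1], [0, 0, 0, 0, 1], [0, 0, 0, 0, 1], [0, 0, 0, 0, 1]]])

```text
time_s: 19.15
position: [0.4868, 0.018, 0.0622]
tcp_rot: [[-1.0, -0.001, -0.0], [-0.001, 1.0, 0.0], [0.0, 0.0, -1.0]]
force: [0.7, -0.4, 0.1]
opening: 0.502
```

Request:
send_rows(plan=[[[0, 0, 0.3, 0, 1], [0, 0, 1, 0, 1], [0, 0, 1, 0, 1], [0, 0, 0.6, 0, 1], [-0.1, -0.94, 0, 0, 1], [-0.1, -0.94, 0, 0, 1], [-0.1, -0.94, 0, 0, 1], [-0.1, -0.94, 0, 0, 1], [-0.1, -0.94, 0, 0, 1], [-0.1, -0.94, 0, 0, 1], [-0.1, -0.94, 0, 0, 1], [-0.1, -0.94, 0, 0, 1], [-0.1, -0.94, 0, 0, 1], [-0.1, -0.94, 0, 0, 1], [-0.15, -0.94, 0, 0, 1], [0, 0, 0, 0, 1], [0, 0, 0, 0, 1], [0, 0, 0, 0, 1], [0, 0, 0, 0, 1]]])

```text
time_s: 21.05
position: [0.4522, -0.2909, 0.1493]
tcp_rot: [[-1.0, -0.002, -0.001], [-0.002, 1.0, 0.001], [0.001, 0.001, -1.0]]
force: [0.1, 0.5, -0.7]
opening: 0.505
```

```bash
python3 f2.py w12
```

```text
t 21.05 tcp [ 0.4522 -0.2909  0.1493] yaw -179.86 tilt [-0.0006  0.0008 -1.    ] F [ 0.1249  0.495  -0.67  ] op 0.505 q6 -134.8
0.61 (np.int64(277), np.int64(352), np.int64(192), np.int64(256)) [(np.float64(0.695), 45, array([ 0.4518, -0.2923])), (np.float64(0.684), 33, array([ 0.447 , -0.2924]))]
```

View pics/w12.png

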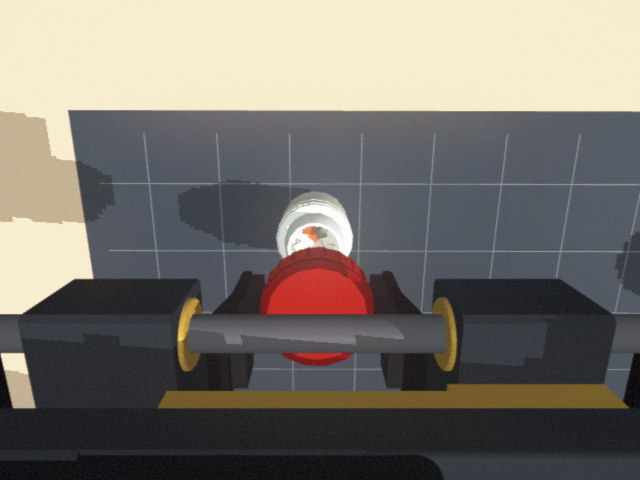

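Request:
send_rows(plan=[[[0, -0.05, -0.8, 0, 1], [0, 0, -0.8, 0, 1], [0, 0, -0.36, 0, 1], [0, 0, 0, 0, 1], [0, 0, 0, 0, 1], [0, 0, 0, 0, 1], [0, 0, 0, 0, 1]]])

```text
time_s: 21.85
position: [0.4529, -0.2942, 0.0914]
tcp_rot: [[-1.0, -0.001, 0.001], [-0.001, 1.0, -0.001], [-0.001, -0.001, -1.0]]
force: [0.4, -1.0, -0.4]
opening: 0.504
```

```bash
python3 st.py; python3 f2.py w13
```

```text
21.9 [ 0.4528 -0.2941  0.0913] [-0.1106 -0.0008  0.6386]
21.95 [ 0.4527 -0.2941  0.0912] [-0.7363  0.0306  0.4477]
22.0 [ 0.4526 -0.294   0.091 ] [-0.2425 -0.0318 -0.3982]
22.05 [ 0.4525 -0.2939  0.0909] [ 0.1956 -0.5139 -1.7121]
t 22.05 tcp [ 0.4525 -0.2939  0.0909] yaw -179.93 tilt [ 0.0006 -0.0007 -1.    ] F [ 0.1956 -0.5139 -1.7121] op 0.503 q6 -134.9
0.83 (np.int64(272), np.int64(367), np.int64(209), np.int64(276)) [(np.float64(0.49), 33, array([ 0.4395, -0.2923])), (np.float64(0.354), 45, array([ 0.4455, -0.2921]))]
```

View pics/w13.png

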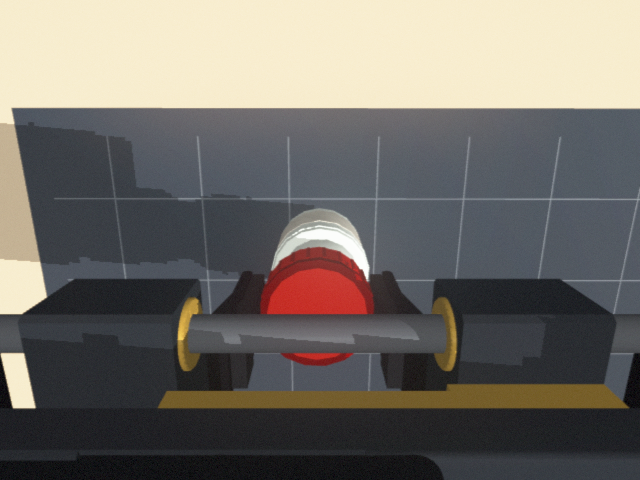

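Request:
send_rows(plan=[[[0, 0.03, 0, 0, 1], [0, 0, 0, 0, 1], [0, 0, 0, 0, 1], [0, 0, -0.2, 0, 1], [0, 0, -0.2, 0, 1], [0, 0, 0, 0, 1], [0, 0, 0, 0, 1], [0, 0, 0, 0, 1]]])

```text
time_s: 22.95
position: [0.4524, -0.2929, 0.0784]
tcp_rot: [[-1.0, -0.001, -0.0], [-0.001, 1.0, 0.0], [0.0, 0.0, -1.0]]
force: [0.2, -0.1, -0.8]
opening: 0.504
```

Request:
send_rows(plan=[[[0, 0.01, -0.15, 0, 1], [0, 0, -0.12, 0, 1], [0, 0, 0, 0, 1], [0, 0, 0, 0, 1], [0, 0, 0, 0, 1], [0, 0, 0, 0, 1]]])

```text
time_s: 23.55
position: [0.4524, -0.2926, 0.0704]
tcp_rot: [[-1.0, -0.001, 0.0], [-0.001, 1.0, -0.0], [-0.0, -0.0, -1.0]]
force: [-0.2, 0.0, 0.4]
opening: 0.501
```

Request:
send_rows(plan=[[[0, 0, 0, 0, -1], [0, 0, 0, 0, -1], [0, 0, 0, 0, -1], [0, 0, 0, 0, -1], [0, 0, 0, 0, -1], [0, 0, 0.5, 0, -1], [0, 0, 1, 0, -1], [0, 0, 1, 0, -1], [0, 0, 1, 0, -1], [0, 0, 0.8, 0, -1], [0, 0, 0, 0, -1], [0, 0, 0, 0, -1], [0, 0, 0, 0, -1]]])

```text
time_s: 24.85
position: [0.4516, -0.2918, 0.1981]
tcp_rot: [[-1.0, -0.001, -0.002], [-0.001, 1.0, 0.002], [0.002, 0.002, -1.0]]
force: [-0.8, -0.2, -0.8]
opening: 1.001
```

```bash
python3 chk.py w14 45
```

```text
t 24.85 tcp [ 0.4516 -0.2918  0.1981] yaw -179.93 tilt [-0.002   0.0019 -1.    ] F [-0.7656 -0.2125 -0.7614] op 1.001 q6 -134.9
lid 3497 (np.int64(283), np.int64(348), np.int64(194), np.int64(261)) (array([ 0.4535, -0.2927]), np.float64(0.9658800722409246))
tub mask 599 (np.int64(287), np.int64(346), np.int64(182), np.int64(214))
```

View pics/w14.png

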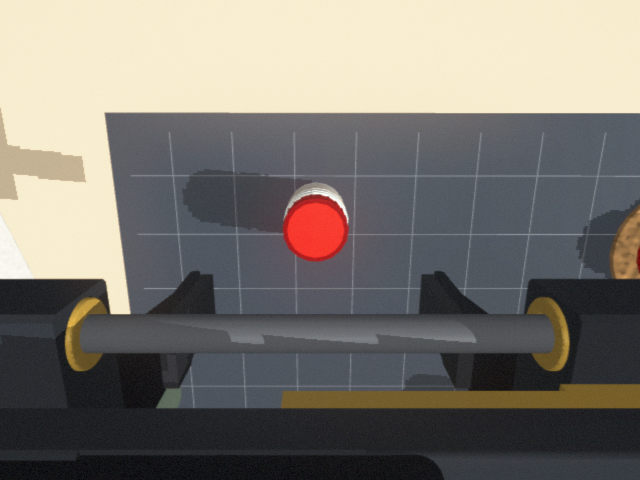

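Request:
send_rows(plan=[[[0.12, 1, 0, 0, -1], [0.12, 1, 0, 0, -1], [0.12, 1, 0, 0, -1], [0.12, 1, 0, 0, -1], [0.12, 1, 0, 0, -1], [0.12, 1, 0, 0, -1], [0.12, 1, 0, 0, -1], [0.12, 1, 0, 0, -1], [0.12, 1, 0, 0, -1], [0.12, 1, 0, 0, -1], [0, 0.35, 0, 0, -1], [0, 0, 0, 0, -1], [0, 0, 0, 0, -1], [0, 0, 0, 0, -1], [0, 0, 0, 0, -1]]])

```text
time_s: 26.5
position: [0.4884, 0.0168, 0.1993]
tcp_rot: [[-1.0, 0.0, -0.0], [0.0, 1.0, -0.0], [0.0, -0.0, -1.0]]
force: [-0.1, -0.7, 0.9]
opening: 0.995
```

```bash
python3 lid.py w15 57 .024
```

```text
t 26.5 tcp [0.4884 0.0168 0.1993] yaw 179.98 tilt [-0.0001 -0.0002 -1.    ] F [-0.1128 -0.6811  0.9192] op 0.995 q6 -101.1
disc [ 284  186   67   65 3528] [317.1 218.1] [65.1 67.1] [0.4883 0.0171 0.042 ]
mask 4580 (np.int64(279), np.int64(355), np.int64(178), np.int64(254)) (array([0.4887, 0.0171]), np.float64(0.9607980352913186))
mask 1462 (np.int64(272), np.int64(360), np.int64(167), np.int64(246)) (array([0.475 , 0.0154]), np.float64(0.18190164800686948))
mask 192 (np.int64(157), np.int64(174), np.int64(389), np.int64(407)) (array([ 0.6779, -0.1094]), np.float64(0.049866015638129174))
```

View pics/w15.png

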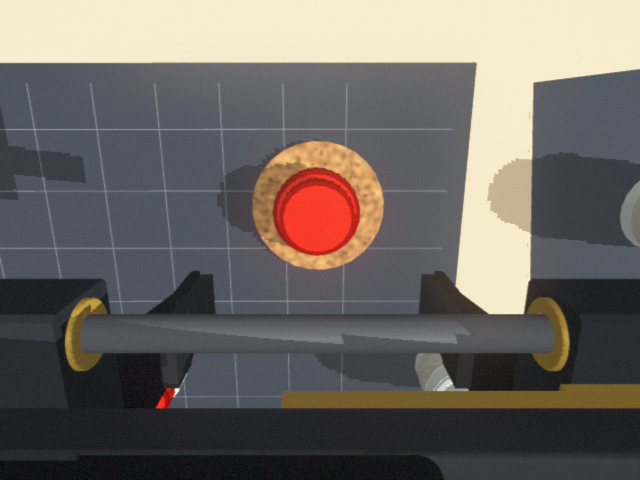

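Request:
send_rows(plan=[[[0, 0, -1, 0, -1], [0, 0, -1, 0, -1], [0, 0, -1, 0, -1], [0, 0, -1, 0, -1], [0, 0, -0.7, 0, -1], [0, 0, -0.3, 0, -1], [0, 0, -0.17, 0, -1], [0, 0, 0, 0, -1], [0, 0, 0, 0, -1], [0, 0, 0, 0, -1], [0, 0, 0, 0, -1], [0, 0, 0, 0, -1]]])

```text
time_s: 27.8
position: [0.4887, 0.0179, 0.0448]
tcp_rot: [[-1.0, -0.001, 0.001], [-0.001, 1.0, -0.0], [-0.001, -0.0, -1.0]]
force: [-0.1, -0.5, -0.5]
opening: 0.999
```

Request:
send_rows(plan=[[[0, -0.02, 0, 0, 1], [0, 0, 0, 0, 1], [0, 0, 0, 0, 1], [0, 0, 0, 0, 1], [0, 0, 0, 0, 1], [0, 0, 0, 0, 1], [0, 0, 0, 0, 1], [0, 0, 0, 0, 1]]])

```text
time_s: 28.6
position: [0.4883, 0.0174, 0.0442]
tcp_rot: [[-1.0, -0.001, -0.0], [-0.001, 1.0, 0.0], [0.0, 0.0, -1.0]]
force: [-0.0, 0.6, -0.4]
opening: 0.647
```

Request:
send_rows(plan=[[[0, 0, 0.3, 0, 1], [0, 0, 1, 0, 1], [0, 0, 1, 0, 1], [0, 0, 1, 0, 1], [0, 0, 0.7, 0, 1], [0.82, 0.67, 0, 0, 1], [0.82, 0.67, 0, 0, 1], [0.82, 0.67, 0, 0, 1], [0.82, 0.67, 0, 0, 1], [0.82, 0.67, 0, 0, 1], [0.82, 0.67, 0, 0, 1], [0, 0, 0, 0, 1], [0, 0, 0, 0, 1], [0, 0, 0, 0, 1], [0, 0, 0, 0, 1]]])

```text
time_s: 30.1
position: [0.6349, 0.1372, 0.1643]
tcp_rot: [[-1.0, -0.0, -0.001], [-0.0, 1.0, -0.0], [0.001, -0.0, -1.0]]
force: [-0.6, 0.4, -0.2]
opening: 0.651
```

```bash
python3 f2.py w16
```

```text
t 30.1 tcp [0.6349 0.1372 0.1643] yaw -179.98 tilt [-0.0014 -0.0002 -1.    ] F [-0.5946  0.4273 -0.222 ] op 0.651 q6 -87.7
0.64 (np.int64(520), np.int64(639), np.int64(0), np.int64(64)) [(np.float64(0.991), 69, array([0.4901, 0.31  ])), (np.float64(0.964), 57, array([0.4966, 0.3067]))]
0.58 (np.int64(271), np.int64(364), np.int64(184), np.int64(247)) [(np.float64(0.598), 45, array([0.6254, 0.1377])), (np.float64(0.543), 33, array([0.6245, 0.1385]))]
```

View pics/w16.png

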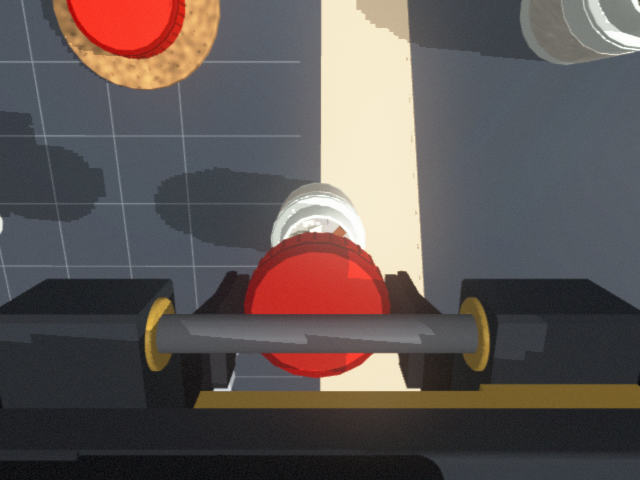

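Request:
send_rows(plan=[[[0.04, 0, -0.8, 0, 1], [0, 0, -0.8, 0, 1], [0, 0, -0.36, 0, 1], [0, 0, 0, 0, 1], [0, 0, 0, 0, 1], [0, 0, 0, 0, 1], [0, 0, 0, 0, 1], [0, 0, 0, 0, 1], [0, 0, 0, 0, 1]]])

```text
time_s: 31.1
position: [0.6374, 0.138, 0.106]
tcp_rot: [[-1.0, -0.001, 0.001], [-0.001, 1.0, 0.0], [-0.001, 0.0, -1.0]]
force: [-0.4, -0.7, 0.4]
opening: 0.653
```

Request:
send_rows(plan=[[[-0.01, 0, -0.2, 0, 1], [0, 0, -0.2, 0, 1], [0, 0, 0, 0, 1], [0, 0, 0, 0, 1], [0, 0, 0, 0, 1], [0, 0, 0, 0, 1]]])

```text
time_s: 31.7
position: [0.637, 0.138, 0.0936]
tcp_rot: [[-1.0, -0.001, 0.0], [-0.001, 1.0, 0.0], [-0.0, 0.0, -1.0]]
force: [-0.1, 0.2, -0.3]
opening: 0.649
```

```bash
python3 f2.py w17
```

```text
t 31.7 tcp [0.637  0.138  0.0936] yaw -179.93 tilt [ 0.0003  0.     -1.    ] F [-0.1119  0.1978 -0.2629] op 0.649 q6 -87.7
0.62 (np.int64(259), np.int64(377), np.int64(198), np.int64(263)) [(np.float64(0.42), 33, array([0.6161, 0.1367])), (np.float64(0.354), 45, array([0.621 , 0.1376]))]
```

View pics/w17.png

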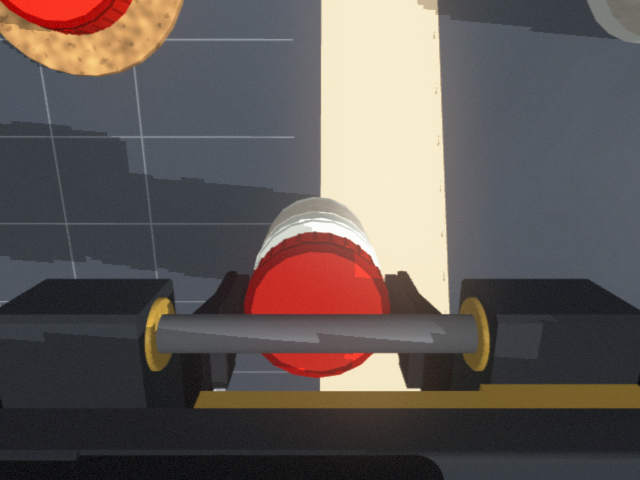

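No contact so far and centred; finish the descent to 0.0832.

Request:
send_rows(plan=[[[-0.01, 0, -0.2, 0, 1], [0, 0, -0.14, 0, 1], [0, 0, 0, 0, 1], [0, 0, 0, 0, 1], [0, 0, 0, 0, 1], [0, 0, 0, 0, 1]]])

```text
time_s: 32.4
position: [0.6365, 0.138, 0.0833]
tcp_rot: [[-1.0, -0.001, -0.0], [-0.001, 1.0, -0.0], [0.0, -0.0, -1.0]]
force: [-0.4, 0.5, -0.7]
opening: 0.65
```

Request:
send_rows(plan=[[[0, 0, 0, 0, -1], [0, 0, 0, 0, -1], [0, 0, 0, 0, -1], [0, 0, 0, 0, -1], [0, 0, 0, 0, -1], [0, 0, 0.5, 0, -1], [0, 0, 1, 0, -1], [0, 0, 1, 0, -1], [0, 0, 1, 0, -1], [0, 0, 0.4, 0, -1], [0, 0, 0, 0, -1], [0, 0, 0, 0, -1], [0, 0, 0, 0, -1], [0, 0, 0, 0, -1]]])

```text
time_s: 33.8
position: [0.6356, 0.1379, 0.1984]
tcp_rot: [[-1.0, -0.001, -0.004], [-0.001, 1.0, -0.0], [0.004, -0.0, -1.0]]
force: [0.1, 0.0, -0.6]
opening: 0.999
```

```bash
python3 chk.py w18 57
```

```text
t 33.8 tcp [0.6356 0.1379 0.1984] yaw -179.93 tilt [-0.0035 -0.0001 -1.    ] F [ 0.1067  0.0433 -0.6056] op 0.999 q6 -87.7
lid 5554 (np.int64(91), np.int64(197), np.int64(0), np.int64(64)) (array([0.5006, 0.0361]), np.float64(0.9694835325010264))
lid 5961 (np.int64(274), np.int64(360), np.int64(188), np.int64(276)) (array([0.6373, 0.1379]), np.float64(0.9736262776497668))
tub mask 716 (np.int64(282), np.int64(352), np.int64(176), np.int64(207))
tub mask 8496 (np.int64(498), np.int64(639), np.int64(0), np.int64(69))
```

View pics/w18.png

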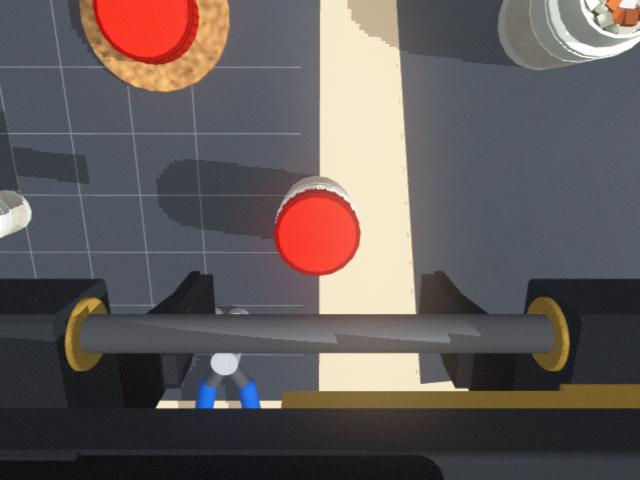

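Request:
send_rows(plan=[[[-0.82, -0.67, 0, 0, -1], [-0.82, -0.67, 0, 0, -1], [-0.82, -0.67, 0, 0, -1], [-0.82, -0.67, 0, 0, -1], [-0.82, -0.67, 0, 0, -1], [-0.82, -0.67, 0, 0, -1], [0, 0, 0, 0, -1], [0, 0, 0, 0, -1], [0, 0, 0, 0, -1], [0, 0, 0, 0, -1], [0, 0, 0, 0, -1]]])

```text
time_s: 35.05
position: [0.4897, 0.0178, 0.2002]
tcp_rot: [[-1.0, -0.002, 0.0], [-0.002, 1.0, -0.0], [-0.0, -0.0, -1.0]]
force: [-1.1, 0.3, -0.0]
opening: 1.001
```

```bash
python3 lid.py w19 69 .006
```

```text
t 35.05 tcp [0.4897 0.0178 0.2002] yaw -179.87 tilt [ 0.0005 -0.     -1.    ] F [-1.0878  0.2705 -0.0118] op 1.001 q6 -101.1
disc [ 276  173   79   77 4860] [314.8 210.8] [76.8 78.7] [0.4883 0.0164 0.024 ]
mask 6023 (np.int64(271), np.int64(358), np.int64(166), np.int64(253)) (array([0.4891, 0.0162]), np.float64(0.9765126310403124))
mask 132 (np.int64(438), np.int64(456), np.int64(380), np.int64(390)) (array([0.6844, 0.1249]), np.float64(0.027580284766849907))
mask 177 (np.int64(157), np.int64(173), np.int64(389), np.int64(407)) (array([ 0.6994, -0.1162]), np.float64(0.03734615963818038))
```

View pics/w19.png

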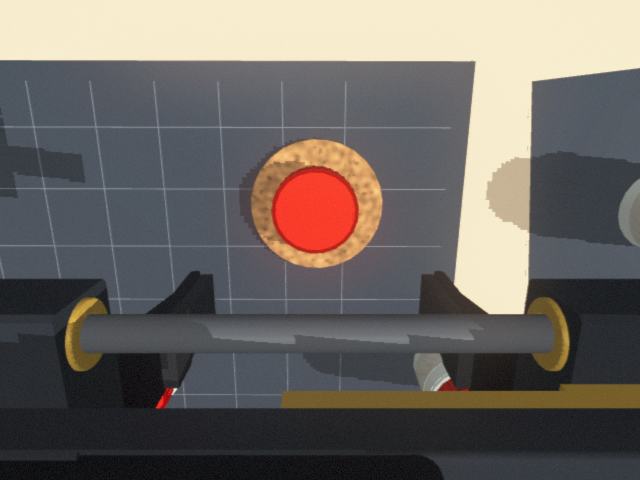

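Request:
send_rows(plan=[[[-0.03, -0.05, -1, 0, -1], [0, 0, -1, 0, -1], [0, 0, -1, 0, -1], [0, 0, -1, 0, -1], [0, 0, -1, 0, -1], [0, 0, -0.35, 0, -1], [0, 0, -0.15, 0, -1], [0, 0, 0, 0, -1], [0, 0, 0, 0, -1], [0, 0, 0, 0, -1], [0, 0, 0, 0, -1], [0, 0, 0, 0, -1]]])

```text
time_s: 36.35
position: [0.4884, 0.0158, 0.0359]
tcp_rot: [[-1.0, -0.001, 0.001], [-0.001, 1.0, -0.0], [-0.001, -0.0, -1.0]]
force: [-0.4, -0.2, -0.6]
opening: 1.0
```

Request:
send_rows(plan=[[[0.01, 0.02, -0.15, 0, -1], [0, 0, -0.15, 0, -1], [0, 0, 0, 0, -1], [0, 0, 0, 0, -1], [0, 0, 0, 0, -1], [0, 0, 0, 0, 1], [0, 0, 0, 0, 1], [0, 0, 0, 0, 1], [0, 0, 0, 0, 1], [0, 0, 0, 0, 1], [0, 0, 0, 0, 1]]])

```text
time_s: 37.45
position: [0.4884, 0.0164, 0.0263]
tcp_rot: [[-1.0, -0.001, 0.0], [-0.001, 1.0, -0.0], [-0.0, -0.0, -1.0]]
force: [0.2, 0.5, -0.1]
opening: 0.781
```

Request:
send_rows(plan=[[[0, 0, 0.3, 0, 1], [0, 0, 1, 0, 1], [0, 0, 1, 0, 1], [0, 0, 1, 0, 1], [0, 0, 1, 0, 1], [0, 0, 0.7, 0, 1], [0, 0.97, 0, 0, 1], [0, 0.97, 0, 0, 1], [0, 0.97, 0, 0, 1], [0, 0.97, 0, 0, 1], [0, 0.97, 0, 0, 1], [0, 0.97, 0, 0, 1], [0, 0.97, 0, 0, 1], [0, 0.97, 0, 0, 1], [0, 0.97, 0, 0, 1], [0.05, 0.97, 0, 0, 1], [0, 0, 0, 0, 1], [0, 0, 0, 0, 1], [0, 0, 0, 0, 1], [0, 0, 0, 0, 1]]])

```text
time_s: 39.45
position: [0.4897, 0.3063, 0.1763]
tcp_rot: [[-1.0, 0.0, -0.001], [0.0, 1.0, -0.0], [0.001, -0.0, -1.0]]
force: [0.8, -0.2, -0.1]
opening: 0.781
```

```bash
python3 f2.py w20
```

```text
t 39.45 tcp [0.4897 0.3063 0.1763] yaw 180.0 tilt [-0.0006 -0.0005 -1.    ] F [ 0.8154 -0.1987 -0.0966] op 0.781 q6 -69.0
0.72 (np.int64(265), np.int64(376), np.int64(171), np.int64(238)) [(np.float64(0.552), 45, array([0.4722, 0.3088])), (np.float64(0.508), 57, array([0.478 , 0.3087]))]
```

View pics/w20.png

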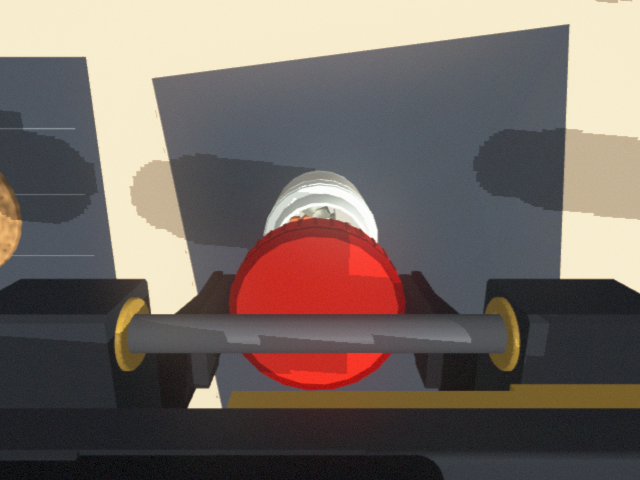

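Request:
send_rows(plan=[[[0, 0.05, -0.8, 0, 1], [0, 0, -0.7, 0, 1], [0, 0, -0.4, 0, 1], [0, 0, 0, 0, 1], [0, 0, 0, 0, 1], [0, 0, 0, 0, 1], [0, 0, 0, 0, 1], [0, 0, 0, 0, 1], [0, 0, 0, 0, 1]]])

```text
time_s: 40.45
position: [0.49, 0.3091, 0.1197]
tcp_rot: [[-1.0, -0.001, 0.001], [-0.001, 1.0, 0.0], [-0.001, 0.0, -1.0]]
force: [-0.5, -0.6, 0.1]
opening: 0.78
```

```bash
python3 f2.py w21
```

```text
t 40.45 tcp [0.49   0.3091 0.1197] yaw -179.92 tilt [ 0.0008  0.0003 -1.    ] F [-0.4714 -0.6369  0.1033] op 0.78 q6 -68.9
0.75 (np.int64(249), np.int64(382), np.int64(181), np.int64(247)) [(np.float64(0.422), 33, array([0.4644, 0.3074])), (np.float64(0.401), 45, array([0.4675, 0.3083]))]
```

View pics/w21.png

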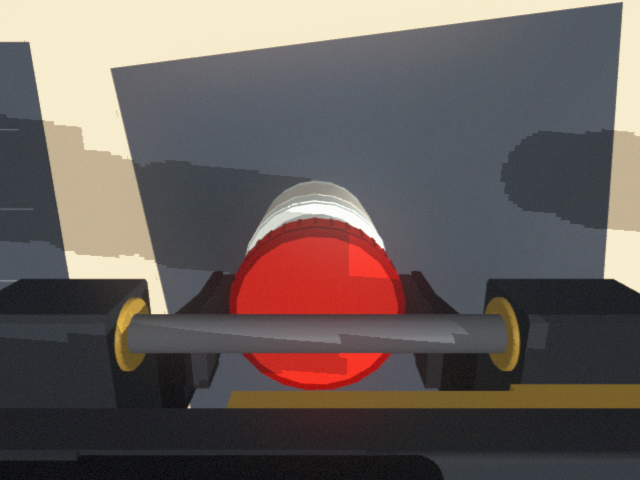

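Request:
send_rows(plan=[[[0, -0.02, -0.2, 0, 1], [0, 0, -0.2, 0, 1], [0, 0, 0, 0, 1], [0, 0, 0, 0, 1], [0, 0, 0, 0, 1], [0, 0, 0, 0, 1]]])

```text
time_s: 41.15
position: [0.49, 0.3084, 0.1073]
tcp_rot: [[-1.0, -0.001, 0.0], [-0.001, 1.0, 0.0], [-0.0, 0.0, -1.0]]
force: [-0.0, -0.8, 0.5]
opening: 0.78
```

Request:
send_rows(plan=[[[0, 0, -0.2, 0, 1], [0, 0, -0.16, 0, 1], [0, 0, 0, 0, 1], [0, 0, 0, 0, 1], [0, 0, 0, 0, 1], [0, 0, 0, 0, 1]]])

```text
time_s: 41.75
position: [0.49, 0.3084, 0.0965]
tcp_rot: [[-1.0, -0.001, 0.0], [-0.001, 1.0, 0.0], [-0.0, 0.0, -1.0]]
force: [0.7, 0.9, -0.5]
opening: 0.783
```

Request:
send_rows(plan=[[[0, 0, 0, 0, -1], [0, 0, 0, 0, -1], [0, 0, 0, 0, -1], [0, 0, 0, 0, -1], [0, 0, 0, 0, -1], [0, 0, 0.5, 0, -1], [0, 0, 1, 0, -1], [0, 0, 1, 0, -1], [0, 0, 1, 0, -1], [0, 0, 0.7, 0, -1], [0, 0, 0, 0, -1], [0, 0, 0, 0, -1], [0, 0, 0, 0, -1], [0, 0, 0, 0, -1]]])

```text
time_s: 43.15
position: [0.489, 0.308, 0.2209]
tcp_rot: [[-1.0, -0.001, -0.003], [-0.001, 1.0, -0.001], [0.003, -0.001, -1.0]]
force: [-0.1, 0.1, 0.5]
opening: 1.003
```

```bash
python3 chk.py w22 69; python3 - <<'E'
from h import *
for c in ("top","scene"):
    I,K,P=cap(c); cv2.imwrite(f"pics/e_{c}.png",I)
    for n in ("mug","nippers"): print(c,n,[(np.round(r["at"],3).tolist(),round(float(r["conf"]),2)) for r in mark_of(c,n)[:1]])
    for n in ("lid_33","tub_33"): print(c,n,[(np.round(r["at"],3).tolist(),round(float(r["conf"]),2)) for r in mark_of(c,n)[:4]])
E
```

```text
t 43.15 tcp [0.489  0.308  0.2209] yaw -179.94 tilt [-0.0029 -0.0011 -1.    ] F [-0.0547  0.1288  0.5042] op 1.003 q6 -68.9
lid 7925 (np.int64(267), np.int64(368), np.int64(178), np.int64(278)) (array([0.4907, 0.3084]), np.float64(0.9653679695056908))
tub mask 842 (np.int64(277), np.int64(354), np.int64(166), np.int64(196))
top mug [([0.636, 0.139, -0.004], 0.74)]
top nippers [([0.793, 0.056, -0.002], 0.95)]
top lid_33 [([0.635, 0.141, 0.065], 0.93), ([0.454, -0.293, 0.048], 0.74), ([0.49, 0.307, 0.075], 0.51), ([0.638, -0.122, 0.038], 0.49)]
top tub_33 [([0.457, -0.297, 0.001], 0.59), ([0.493, 0.309, -0.002], 0.54), ([0.636, 0.138, -0.004], 0.48)]
scene mug [([0.632, -0.46, -0.001], 0.94)]
scene nippers [([0.795, 0.06, -0.004], 0.7)]
scene lid_33 [([0.635, 0.138, 0.062], 0.98), ([0.494, 0.311, 0.079], 0.83), ([0.634, -0.119, 0.038], 0.75), ([0.454, -0.292, 0.048], 0.63)]
scene tub_33 [([0.454, -0.293, 0.001], 0.92), ([0.492, 0.308, -0.001], 0.84), ([0.636, 0.139, -0.0], 0.63), ([0.635, -0.119, -0.002], 0.62)]
```

View pics/w22.png

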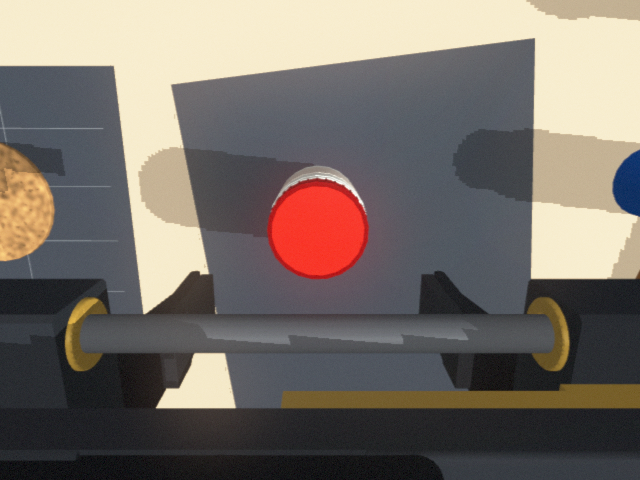

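View pics/e_scene.png

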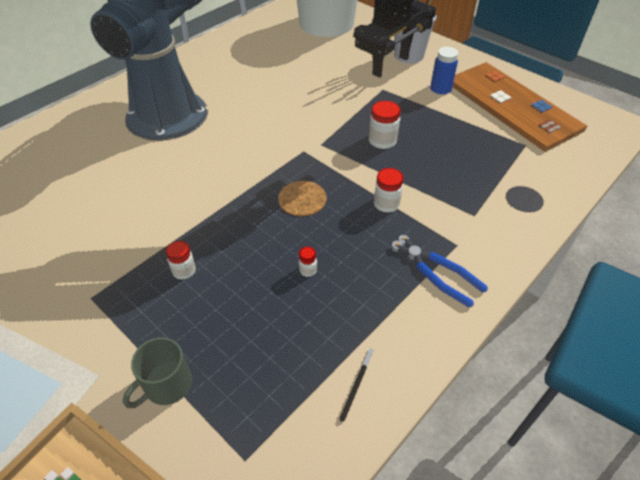

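The scene picture shows all four lids on and level, at pixels (385,112), (389,180), (308,254) and (178,252). The mat is empty and the gripper is clear.

```bash
python3 -c "
from rig import bot
print(bot.hand_in(), bot.read_state()['time_s'])"
```

```text
the job is handed in; nothing more can be done
the job is handed in; nothing more can be done
```

I took the stack apart from the top, put each of the four lids on the tub of its own size, and handed the job in at about 43 s. `hand_in()` gives no verdict, so what follows rests on my own checks.

- **Lids:** In the wrist pictures taken after each release, every lid lies within about 1 mm of where I had measured its tub. The outlines fit a lid fully down on its rim (overlap 0.93–0.97), and the last scene picture shows all four level. I felt no contact force while lowering any of them.
- **Tubs, mug and nippers:** The scene camera finds the tubs, mug and nippers within a few millimetres of where they stood at the start, which is inside the networks' error. The open gripper is well clear of everything.
- **One check disagreed:** In the last top view, the network looking for the mug reported tub_57's place instead. I took that as a false detection, because the scene view finds the mug where it was.

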